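# Gauge a collar between the slide jaws

### The arm

A 6-joint arm with a two-finger parallel gripper is mounted at the origin on the work surface. World frame = base frame: x ahead of the robot, y to its left, z up, the work surface at z = 0. Lengths are in m, angles in rad, forces in N, time in s.
With the tool pointing down it reaches from about 0.3 to 0.75 m from the base axis. Payload 8.5 kg.
Tool frame: the origin (TCP) lies on the mounting face of the last link; the fingertips stand arm.tips_ahead ahead of it and the grasp point (between the pads) lies 147 mm ahead of it (arm.tips_ahead is the distance from the TCP to the fingertips, in m); y points along the fingers, z is the direction in which the jaws open and shut, and the axes are right-handed (so a half turn about y gives the same grasp; the last joint's range is limited). The gripper opens to 88 mm and grips with 3 to 60 N. Pads are 18 mm wide; open, the fingers measure 123 mm over their backs; the gripper's body (75 mm by 187 mm) begins 45 mm behind the grasp point.
Start: joints at [-1.34, 0.381, 1.297, -0, 1.464, -0.215], TCP at [0.237, -0.496, 0.405] pointing down, gripper open.
Joint ranges: [-3.11, 3.11], [-0.89, 2.33], [0.22, 2.48], [-1.42, 4.56], [0.17, 2.85], [-2.88, 2.88]. Speed limits (rad/s): [2.39, 2.39, 3.14, 3.14, 3.14, 3.14].

### API

Orientations are given as a rotation vector (axis times angle).
In Python, from bench import arm, optics gives the robot as it stands. The module is installed in compiled form; this text tells all that it offers.
- The arm moves only by the shell command python3 -m pendant 'ROWS' [FORCE]. ROWS is JSON, a list that holds one entry, the list of rows, each a list of 7 numbers: the shift along the tool's x, y, z in m, then the turn, a rotation vector about the tool's x, y, z in degrees, then the finger opening in m, from 0 to 0.0881. A call has 1 to 20 rows; each row shifts and turns the commanded pose from where the row before left it, along the tool's axes as they then stand; what a row does not reach is not made up. A row lasts 1/12 s, in which the tool goes at most 41.7 mm and 7.16 degrees, less where a joint would pass 70% of its speed; a pose out of reach is approached as far as the arm can. A call with a gripper value outside its range is refused whole. The fingers move at their own pace and stop on an object; FORCE is the grip in N (left out, the last holds). Time passes only in rows, so rows that do not move let the fingers close. It gives the time, the measured TCP pose, the force and the opening at its end, in the units of the state.
- arm.read_state(): the state, without advancing time (a new reading comes with each control period).
- optics.read_camera(name): name is "scene" or "side" or "wrist"; returns the picture (420x560x3 uint8, blue, green, red); there is no depth.
- optics.calibration(name): a dict with "fovy" (degrees; the focal length in pixels is half the picture's height over the tangent of half this angle, whatever the lens; pixels are square), "cx", "cy" (the principal point, pixels), "k1" (the pictures are not rectified: a ray, as slopes to the right and down, at radius r is drawn at 1 + k1 r^2 times it, then the intrinsics apply), "eye" and "orientation" of the camera in the world; the wrist camera has in their place "T_tool_cam" (4x4, takes a point from camera to tool coordinates, whose origin is the TCP and whose axes are the tool frame's). Camera axes: x right, y up, looking along -z (the intrinsics and any distortion apply to the point x, -y, -z); pixel columns grow to the right and rows downward; lengths in m; the calibration is good to about 2 mm. A picture is of the moment at which its call begins: read the wrist's pose just before it. calibration takes no time and is no camera call.
- arm.hand_in(): hands the job in, once; it reports no verdict.
The state is a dict: "time_s": time; "q": joint angles; "qd": joint speeds; "tau": joint torques, N m; "eef_pos": TCP position; "eef_rot": TCP orientation; "wrist_force": force on the tool from outside, world axes, zero at the start; "torque": the same for the moment, N m; "grip_width": finger opening in m.
Only numpy, scipy, OpenCV 4.12 (cv2) and the standard library are available. Lean on these libraries where they do the work, as an engineer would, in place of code of your own. Each camera call takes 0.05 s, during which the arm holds its last target. There are 200 camera calls.

### The job

Take the white-and-black collar up and off its peg on the blue rack and lay it gently across the two steel rods of the slide gauge, between the jaws, sliding the jaw open first to make room. Then slide the red-tabbed jaw shut on it until the collar is squeezed end to end against the fixed jaw and the yellow-banded sprung tip is pushed in about half way, never fully, and let go of everything so that it stays like that. Don't drop the collar and leave the other things where they are.

Things in the scene. Friction and masses are not known exactly. Their poses are not given: they have to be found in the camera images.
- gauge: Grey slide gauge, fixed, yawed up to 0.45 rad. Measures along its y; z up; origin on the table. Plate x -70..70, y -160..115, top z 20 mm. Two steel rods dia 10 along y, y -15..75, at x = +-13, tops z 35: cradle for the collar, bore along y, centre then at x 0, z 55, free to slide along y. Beside the rods (|x| over 18, y over 0) only the bare plate. Black read-out box y -156..-134, top z 65.
- anvil: Fixed steel jaw at the gauge's +y end: 46 mm wide (x), 26 thick (y), top 85 mm above the table. Origin at the lower edge of its flat measuring face, gauge (0, 75, 20) mm; the face looks to gauge -y. Axes as the gauge's.
- carriage (a joint): Travel of the sliding jaw, m: 0 fully open to 0.065, growing along gauge +y towards the fixed jaw. Clear gap (tip out) = 70 mm minus this: a 30 mm collar against the fixed jaw is touched at 0.040, tip half in at 0.045. Starts 0.045 to 0.062, too narrow. Stiff (8 N friction); stays where left. Aluminium block 56 (x) x 45 (y) mm under the tab, top 54 mm above the table.
- tab (a point): Middle of the red tab standing on the carriage, the grip for sliding it: 12 mm thick (gauge x), 30 mm long (gauge y), 54 to 98 mm above the table. This point is 85 mm above the table, at gauge x 0, y -40.5 mm plus the carriage's travel. Axes as the gauge's. Room to grip it across its thickness from above.
- tip (a joint): How far the sprung tip is pushed into the carriage, m: 0 out (free) to 0.010 bottomed. Spring 0.8 N per mm, so half way is 5 mm and 4 N. A 10 mm long yellow band on its stem, beside the carriage, vanishes into the carriage as the tip is pushed.
- tip_face: Steel plate of the sprung tip, on the carriage's +y side: 44 mm wide (gauge x), 8 mm thick, 37 to 79 mm above the table. Origin in the middle of its measuring face (looks along gauge +y), 58 mm above the table, at gauge y = 5 mm + carriage travel - tip travel. Axes as the gauge's.
- rack: Blue peg rack, fixed, yawed up to 0.4 rad; origin on the table, base 100 x 260 x 12 mm. Two end posts carry a bar, x 30..42 mm, z 112..138, with three level steel pegs dia 8 at y = -90, 0, 90, z 125, reaching out to x -34, where the end turns up to z 139. To free a collar: lift it about 16 mm (bore centred on the upturned end), then draw it out along rack -x by 50 mm or more.
- white_collar: The collar to gauge: ring with white flange end and black ribbed barrel, outside dia 46, bore 30, length 30 mm, 90 g (hidden factor 0.7 to 1.4). Origin at its centre, x along the bore. Starts on any one of the rack's pegs, x along the rack's x, centre 11 mm below the peg's centre line (z 114 mm) and 2 to 8 mm to the -x side of the rack's origin. Either end may face the fixed jaw.
- brass_collar: Bystander: plain brass collar of the same size on another peg; origin at its centre, x along the bore.
- blue_collar: Bystander: plain blue collar of the same size on the remaining peg; origin at its centre, x along the bore.
- setting_block: Bystander: small steel block 18 x 30 x 18 mm lying loose on the gauge's plate beside the carriage, around gauge x = -55, y = -85 mm; origin under its centre.
- pin_jar: Bystander: amber jar, 42 mm diameter, 85 mm high, standing at the back between gauge and rack; origin under its centre.
- screwdriver: Bystander: orange-handled screwdriver lying at the robot's left; origin under its middle.
- cleaner: Bystander: blue bottle, 60 mm diameter, 160 mm high, standing at the robot's right; origin under its centre.
Mind the look-alikes: they are no part of the job. What is shaped like the white_collar but orange or pink is not meant.

How it is judged:
By the outcome, as a careful person would: the job done as asked, in the order asked, and still so for the second after the job is handed in, with the robot touching nothing.
It also fails if it takes over 66 s, if anything falls off the work surface, if the arm or the gripper's body presses on something with over 40 N, if the wrist force passes 120 N, or if a joint passes its speed limit or range.

## Working session

There is one attempt and no reset: what is moved stays moved. The work goes in short steps, Python scripts to look and compute and a shell command to move; the robot and the scene stay as the last step left them, time stands still between calls to the robot, and variables do not carry over. Pictures are saved under pics/ and viewed, and the job is handed in when it is done.

```bash
mkdir -p pics; python3 - <<'E'
from bench import arm, optics
import cv2
s=arm.read_state(); print(s, arm.tips_ahead)
for n in("scene","side","wrist"):
    print(n,optics.calibration(n)); cv2.imwrite(f"pics/{n}0.png",optics.read_camera(n))
E
```

```text
{'time_s': 0.0, 'q': array([-1.34029390e+00,  3.81160272e-01,  1.29826178e+00,  1.02414482e-05,
        1.46364777e+00, -2.15311393e-01]), 'qd': array([ 0.00055494, -0.00094045, -0.00093137,  0.00016093,  0.00061981,
        0.00129592]), 'tau': array([ 8.25303468e-04, -4.37934208e+01, -2.24559170e+01,  7.14187045e-02,
        3.52523813e-02, -1.11621439e-04]), 'eef_pos': array([ 0.237135  , -0.49618757,  0.40415645]), 'eef_rot': array([-0.4475143 ,  1.97576225, -1.97277186]), 'wrist_force': array([-0.3323304 , -0.12686473, -0.01330969]), 'torque': array([-0.04581044, -0.04880199, -0.05209546]), 'grip_width': 0.08795387123802384} 0.166
scene {'fovy': 43.66051995991902, 'cx': 285.3003504200833, 'cy': 204.43437094959452, 'k1': -0.12075595260198274, 'eye': array([1.39478851, 0.94376314, 0.9115771 ]), 'orientation': array([0.44293199, 1.186465  , 2.17302682])}
side {'fovy': 43.80941184616011, 'cx': 287.518475298905, 'cy': 214.17346719509501, 'k1': -0.1317453552114426, 'eye': array([ 0.52130432, -1.05389307,  0.93867177]), 'orientation': array([ 0.8924933 , -0.02184513, -0.00651222])}
wrist {'fovy': 63.15951321770823, 'cx': 279.27748938525383, 'cy': 213.31622707066356, 'k1': 0.002899961012072597, 'T_tool_cam': array([[ 6.10393184e-05, -9.54428288e-01, -2.98440344e-01,
        -7.77091911e-02],
       [ 6.39208783e-04,  2.98440321e-01, -9.54428083e-01,
         2.06509524e-02],
       [ 9.99999794e-01, -1.32508049e-04,  6.28295538e-04,
         5.37084605e-04],
       [ 0.00000000e+00,  0.00000000e+00,  0.00000000e+00,
         1.00000000e+00]])}
```

View pics/scene0.png

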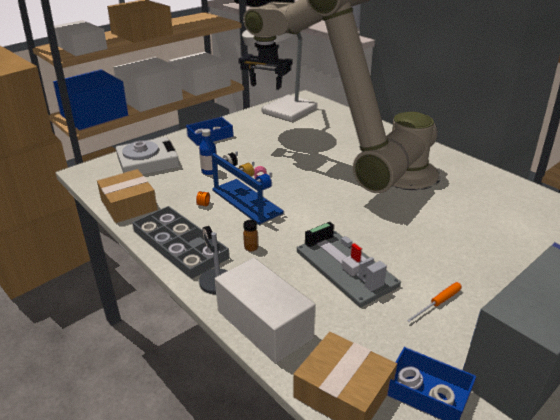

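View pics/side0.png

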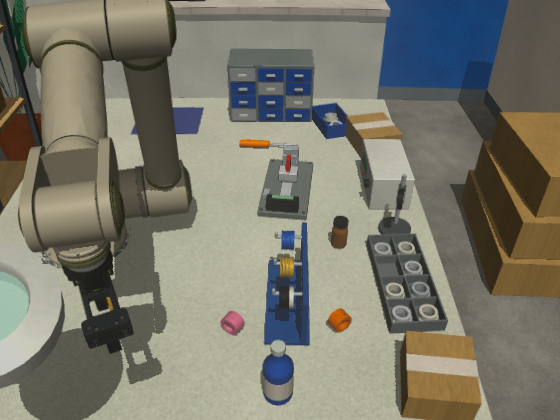

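View pics/wrist0.png

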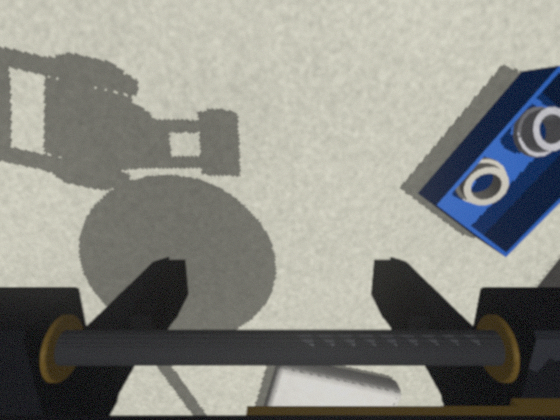

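```bash
cat > h.py <<'E'
import numpy as np, cv2
from bench import arm, optics
from scipy.spatial.transform import Rotation as R
def cam(n, s=None):
    c=optics.calibration(n); f=210/np.tan(np.radians(c["fovy"]/2))
    if "eye" in c: Rm,e=R.from_rotvec(c["orientation"]).as_matrix(),np.array(c["eye"])
    else:
        s=s or arm.read_state(); Rt=R.from_rotvec(s["eef_rot"]).as_matrix(); T=c["T_tool_cam"]
        Rm=Rt@T[:3,:3]; e=s["eef_pos"]+Rt@T[:3,3]
    K=np.array([[f,0,c["cx"]],[0,f,c["cy"]],[0,0,1]]); return K,np.array([c["k1"],0,0,0]),Rm,e
def ray(C,px):
    K,d,Rm,e=C; u=cv2.undistortPoints(np.array(px,float).reshape(-1,1,2),K,d).reshape(-1,2)
    v=np.c_[u[:,0],-u[:,1],-np.ones(len(u))]@Rm.T; return e,v/np.linalg.norm(v,axis=1)[:,None]
def onz(C,px,z):
    e,v=ray(C,px); return e+v*((z-e[2])/v[:,2])[:,None]
def proj(C,P):
    K,d,Rm,e=C; p=(np.atleast_2d(P)-e)@Rm; p=p*[1,-1,-1]
    return cv2.projectPoints(p,np.zeros(3),np.zeros(3),K,d)[0].reshape(-1,2)
def tri(rays):
    A=np.zeros((3,3));b=np.zeros(3)
    for e,v in rays:
        M=np.eye(3)-np.outer(v,v);A+=M;b+=M@e
    return np.linalg.solve(A,b)
def crop(im,x0,y0,x1,y1,k,name):
    cv2.imwrite(name,cv2.resize(im[y0:y1,x0:x1],None,fx=k,fy=k,interpolation=cv2.INTER_CUBIC))
E
python3 - <<'E'
from h import *
s=cv2.imread("pics/side0.png");c=cv2.imread("pics/scene0.png")
a=cv2.resize(s[130:350,225:355],None,fx=3,fy=2.7*1,interpolation=2)
cv2.imwrite("pics/a.png",cv2.resize(s[130:350,225:355],None,fx=2.7,fy=2.7,interpolation=2))
crop(c,190,140,410,310,3.5,"pics/b.png")
E
```

```text
(no output)
```

View pics/a.png

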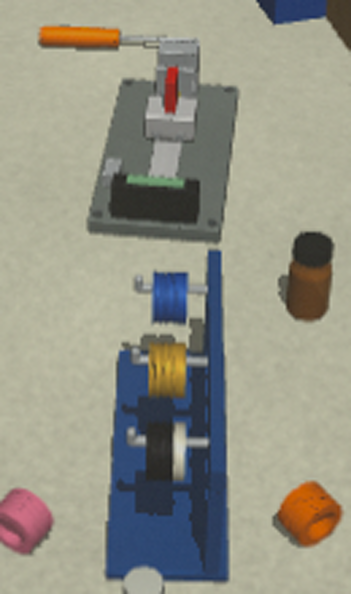

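View pics/b.png

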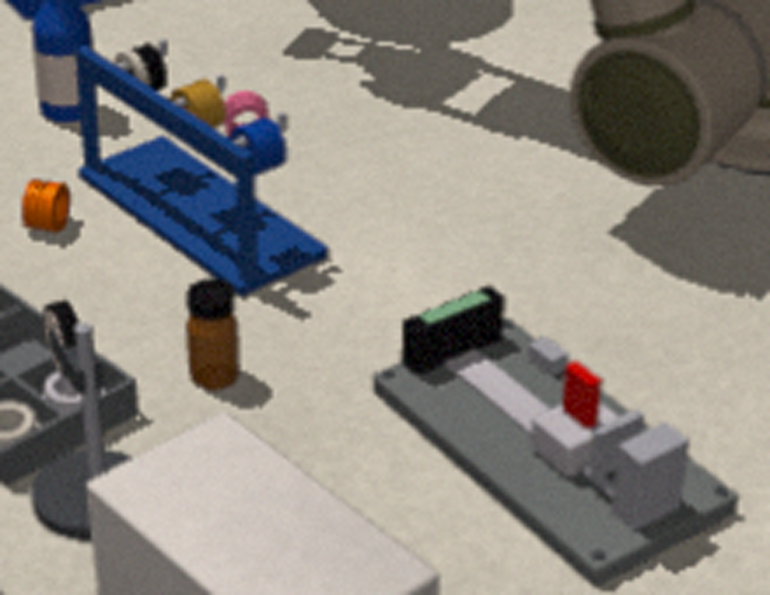

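```bash
python3 - <<'E'
from h import *
S=cam("side");C=cam("scene")
a=lambda L:np.array(L)/2.7+[225,130]
b=lambda L:np.array(L)/3.5+[190,140]
np.set_printoptions(precision=4,suppress=True)
print("plate side FL FR NR NL\n",onz(S,a([(122,80),(239,88),(220,232),(89,223)]),.02))
print("plate scene NL(far back left), back.., \n",onz(C,b([(375,375),(735,493),(600,572)]),.02))
print("rack scene L,T,R,B\n",onz(C,b([(82,170),(160,138),(327,247),(243,283)]),.012))
print("rack side\n",onz(S,a([(120,350),(107,573),(228,575)]),.012))
# tab top
print("tab top",tri([(S[3],ray(S,a([(171,68)]))[1][0]),(C[3],ray(C,b([(583,372)]))[1][0])]))
print("collar blackwhite ctr",onz(S,a([(166,452)]),.114), onz(C,b([(142,67)]),.114))
E
```

```text
plate side FL FR NR NL
 [[0.5014 0.3663 0.02  ]
 [0.6405 0.3504 0.02  ]
 [0.6061 0.0788 0.02  ]
 [0.4702 0.0929 0.02  ]]
plate scene NL(far back left), back.., 
 [[0.6051 0.0862 0.02  ]
 [0.5018 0.3677 0.02  ]
 [0.6388 0.3576 0.02  ]]
rack scene L,T,R,B
 [[ 0.5934 -0.3428  0.012 ]
 [ 0.501  -0.3427  0.012 ]
 [ 0.5047 -0.0883  0.012 ]
 [ 0.5963 -0.0934  0.012 ]]
rack side
 [[ 0.5046 -0.089   0.012 ]
 [ 0.497  -0.3491  0.012 ]
 [ 0.5947 -0.3513  0.012 ]]
tab top [0.5586 0.262  0.1019]
collar blackwhite ctr [[ 0.5436 -0.31    0.114 ]] [[ 0.5362 -0.3145  0.114 ]]
```

```bash
cat >> h.py <<'E'
np.set_printoptions(precision=4,suppress=True)
def plan(g,zyaw,s=None,pitch=None):
    """shift (tool axes now) to bring the grasp point to g tool down, then turn (deg rotvec) so tool z is at zyaw (mod pi)"""
    s=s or arm.read_state(); Rt=R.from_rotvec(s["eef_rot"]).as_matrix(); G=s["eef_pos"]+Rt@[0,.147,0]
    print("grasp now",G,"tool z yaw",np.arctan2(Rt[1,2],Rt[0,2]),"axes\n",Rt,"q",s["q"],"F",s["wrist_force"],"w",s["grip_width"],"t",s["time_s"])
    for k in(0,np.pi):
        z=np.array([np.cos(zyaw+k),np.sin(zyaw+k),0]);y=np.array([0,0,-1.]);T=np.c_[np.cross(y,z),y,z]
        print("tcp shift tool mm",1000*(Rt.T@(np.array(g)-[0,0,-.147]-s["eef_pos"])),"turn deg",np.degrees(R.from_matrix(Rt.T@T).as_rotvec()))
E
python3 - <<'E'
from h import *
plan([.558,.25,.20],-.115)
E
```

```text
grasp now [ 0.2371 -0.4961  0.2573] tool z yaw -1.1249797640176742 axes
 [[-0.9023 -0.0002  0.4312]
 [-0.4312  0.0011 -0.9023]
 [-0.0002 -1.     -0.0011]] q [-1.3403  0.3811  1.298   0.      1.4636 -0.2153] F [-0.0098  0.4006 -0.2719] w 0.0878320253300089 t 0.15
tcp shift tool mm [-611.2488   58.002  -534.8792] turn deg [  0.0486 -57.8676  -0.043 ]
tcp shift tool mm [-611.2488   58.002  -534.8792] turn deg [  0.0502 122.1324   0.0567]
```

```bash
python3 -m pendant '[[[-0.030,0.002,-0.0265,0,0,0,0.06],[-0.030,0.002,-0.0265,0,0,0,0.06],[-0.030,0.002,-0.0265,0,0,0,0.06],[-0.030,0.002,-0.0265,0,0,0,0.06],[-0.030,0.002,-0.0265,0,0,0,0.06],[-0.030,0.002,-0.0265,0,0,0,0.06],[-0.030,0.002,-0.0265,0,0,0,0.06],[-0.030,0.002,-0.0265,0,0,0,0.06],[-0.030,0.002,-0.0265,0,0,0,0.06],[-0.030,0.002,-0.0265,0,0,0,0.06],[-0.030,0.002,-0.0265,0,0,0,0.06],[-0.030,0.002,-0.0265,0,0,0,0.06],[-0.030,0.002,-0.0265,0,0,0,0.06],[-0.030,0.002,-0.0265,0,0,0,0.06],[-0.030,0.002,-0.0265,0,0,0,0.06],[-0.030,0.002,-0.0265,0,0,0,0.06],[-0.030,0.002,-0.0265,0,0,0,0.06],[-0.030,0.002,-0.0265,0,0,0,0.06],[-0.030,0.002,-0.0265,0,0,0,0.06],[-0.030,0.002,-0.0265,0,0,0,0.06]]]' 20
python3 -m pendant '[[[0,0,0,0,-7,0,0.06],[0,0,0,0,-7,0,0.06],[0,0,0,0,-7,0,0.06],[0,0,0,0,-7,0,0.06],[0,0,0,0,-7,0,0.06],[0,0,0,0,-7,0,0.06],[0,0,0,0,-7,0,0.06],[0,0,0,0,-7,0,0.06],[0,0,0,0,-1.9,0,0.06],[0,0,0,0,0,0,0.06]]]'
python3 - <<'E'
from h import *
s=arm.read_state();im=optics.read_camera("wrist");cv2.imwrite("pics/w1.png",im)
np.save("w1.npy",np.r_[s["eef_pos"],s["eef_rot"]])
plan([.5586,.262,.087],-.115,s)
E
```

```text
time_s: 1.82
eef_pos: [0.5503, 0.2428, 0.3644]
eef_rot: [-0.448, 1.974, -1.974]
wrist_force: [1.1, -0.8, 0.1]
grip_width: 0.0603
time_s: 2.65
eef_pos: [0.55, 0.2407, 0.3645]
eef_rot: [-1.154, 1.293, -1.292]
wrist_force: [-0.0, 0.7, 0.9]
grip_width: 0.06
grasp now [0.5499 0.2407 0.2175] tool z yaw -0.11331779127911842 axes
 [[-0.1131 -0.0006  0.9936]
 [-0.9936 -0.0001 -0.1131]
 [ 0.0002 -1.     -0.0006]] q [0.2155 0.4986 1.2192 0.     1.4245 0.3288] F [-0.0324  0.6897  0.8797] w 0.05997821060749869 t 2.65
tcp shift tool mm [-22.1871 130.4721   6.2475] turn deg [0.035  0.0964 0.0098]
tcp shift tool mm [-22.1871 130.4721   6.2475] turn deg [   0.0154 -179.9036   -0.055 ]
```

View pics/w1.png

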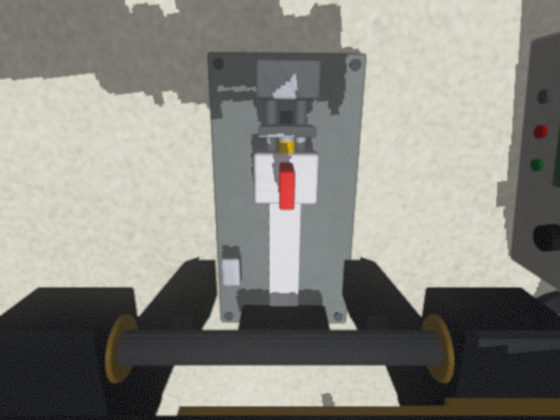

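```bash
python3 - <<'E'
from h import *
p=np.load("w1.npy");s=dict(eef_pos=p[:3],eef_rot=p[3:]);W=cam("wrist",s);im=cv2.imread("pics/w1.png")
P=onz(W,[(209,53),(366,55),(344,322),(220,321)],.02);print(P)
c=P.mean(0);v=P[0]+P[1]-P[2]-P[3];yaw=np.arctan2(-v[0],v[1]);print("ctr",c,"yaw",yaw,np.linalg.norm(v)/2,[np.linalg.norm(P[i]-P[i-1]) for i in range(4)])
o=c[:2]+.0225*np.array([-np.sin(yaw),np.cos(yaw)]);print("origin",o)
Rg=np.array([[np.cos(yaw),-np.sin(yaw)],[np.sin(yaw),np.cos(yaw)]])
G=lambda q:(np.array(q)[:,:2]-o)@Rg
b,g,r=[im[...,i].astype(int) for i in range(3)]
m=((r>120)&(g<70)&(b<70)).astype(np.uint8);m[:140]=0;m[230:]=0;m[:,:260]=0;m[:,320:]=0
ys,xs=np.nonzero(m);print("tab px",xs.min(),xs.max(),ys.min(),ys.max())
# top face of tab: bright red
hi=(r>170)&(m>0);ys2,xs2=np.nonzero(hi);print("bright",xs2.min(),xs2.max(),ys2.min(),ys2.max())
print("tab bounds gauge at z98",G(onz(W,[(xs.min(),ys.max()),(xs.max(),ys.max()),(287,ys.min())],.098)))
print("tip face/anvil at z",G(onz(W,[(259,124),(316,124)],.079)),G(onz(W,[(257,99),(320,99)],.085)))
print("carriage front back top z54",G(onz(W,[(254,152),(318,152),(254,203),(318,203)],.054)))
crop(im,200,40,380,240,3,"pics/w1c.png")
E
```

```text
[[0.5035 0.3681 0.02  ]
 [0.6384 0.3511 0.02  ]
 [0.6042 0.0841 0.02  ]
 [0.4686 0.1007 0.02  ]]
ctr [0.5537 0.226  0.02  ] yaw -0.12875745712352651 0.269400705273539 [np.float64(0.2696441042704559), np.float64(0.13601001167075963), np.float64(0.2691575927780802), np.float64(0.13656820529172267)]
origin [0.5566 0.2483]
tab px 280 293 171 207
bright 280 293 172 207
tab bounds gauge at z98 [[-0.0047 -0.0032]
 [ 0.005  -0.003 ]
 [-0.0001  0.0241]]
tip face/anvil at z [[-0.0214  0.0559]
 [ 0.0213  0.0566]] [[-0.0225  0.0736]
 [ 0.0228  0.0743]]
carriage front back top z54 [[-0.0271  0.0319]
 [ 0.0267  0.0327]
 [-0.0274 -0.0127]
 [ 0.0289 -0.0118]]
```

View pics/w1c.png

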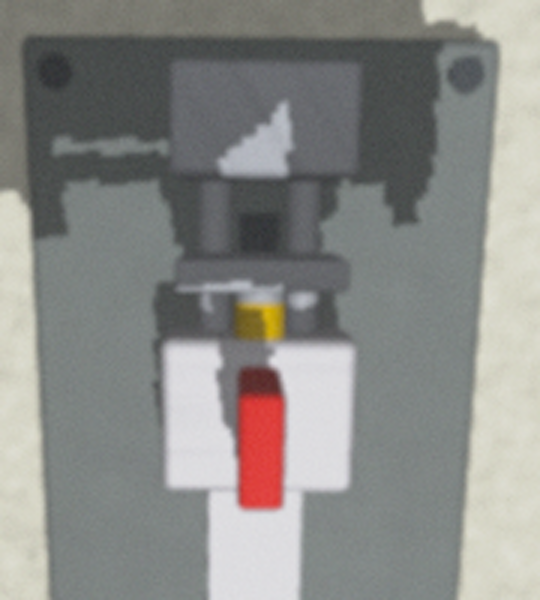

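```bash
python3 - <<'E'
from h import *
plan([.558,.2587,.085],-.129)
C=cam("scene");S=cam("side")
print("bottle", onz(C,np.array([(62,118)])/3.5+[190,140],0), "top", onz(S,[(278,349)],.16))
E
```

```text
grasp now [0.5499 0.2407 0.2175] tool z yaw -0.11553633291211476 axes
 [[-0.1153 -0.0006  0.9933]
 [-0.9933 -0.0001 -0.1153]
 [ 0.0002 -1.     -0.0006]] q [ 0.2155  0.4986  1.2192 -0.      1.4244  0.3311] F [-0.7125  0.157  -0.3023] w 0.05975429604726832 t 2.7
tcp shift tool mm [-18.8501 132.4887   5.9759] turn deg [0.0315 0.7714 0.0114]
tcp shift tool mm [-18.8501 132.4887   5.9759] turn deg [   0.0179 -179.2286   -0.0493]
bottle [[ 0.5397 -0.4584  0.    ]] top [[ 0.5253 -0.4769  0.16  ]]
```

```bash
python3 -m pendant '[[[-0.019,0.012,0.006,0,0.8,0,0.05],[0,0.030,0,0,0,0,0.05],[0,0.030,0,0,0,0,0.05],[0,0.025,0,0,0,0,0.05],[0,0.020,0,0,0,0,0.05],[0,0.0155,0,0,0,0,0.05],[0,0,0,0,0,0,0.05],[0,0,0,0,0,0,0.0],[0,0,0,0,0,0,0.0],[0,0,0,0,0,0,0.0],[0,0,0,0,0,0,0.0],[0,0,0,0,0,0,0.0],[0,0,0,0,0,0,0.0],[0,0,0,0,0,0,0.0]]]' 30
python3 - <<'E'
from h import *
im=optics.read_camera("wrist");cv2.imwrite("pics/w2.png",im)
plan([.558,.2587,.085],-.129)
E
```

```text
time_s: 3.87
eef_pos: [0.5576, 0.259, 0.2328]
eef_rot: [-1.147, 1.304, -1.302]
wrist_force: [-4.9, -0.4, 5.3]
grip_width: 0.0119
grasp now [0.5574 0.259  0.0858] tool z yaw -0.12804734260067588 axes
 [[-0.1277 -0.0012  0.9918]
 [-0.9918  0.0001 -0.1277]
 [ 0.0001 -1.     -0.0012]] q [0.2425 0.6549 1.3437 0.0004 1.1443 0.3704] F [-5.3948 -0.0448  5.8259] w 0.011882514435050106 t 3.9167
tcp shift tool mm [0.2731 0.7894 0.435 ] turn deg [0.0705 0.0546 0.0043]
tcp shift tool mm [0.2731 0.7894 0.435 ] turn deg [   0.0067 -179.9454   -0.1107]
```

View pics/w2.png

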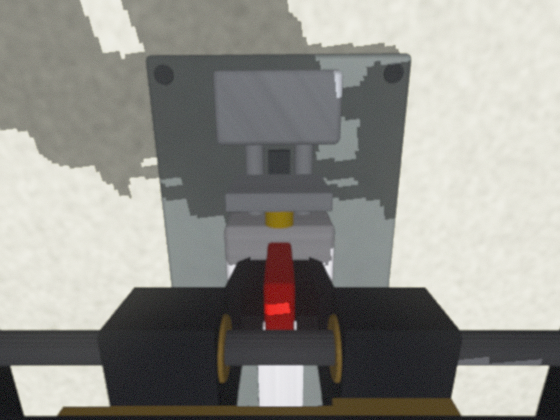

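```bash
python3 -m pendant '[[[0.006,0,0,0,0,0,0.0],[0.006,0,0,0,0,0,0.0],[0.006,0,0,0,0,0,0.0],[0.006,0,0,0,0,0,0.0],[0.006,0,0,0,0,0,0.0],[0.006,0,0,0,0,0,0.0],[0.006,0,0,0,0,0,0.0],[0.005,0,0,0,0,0,0.0],[0,0,0,0,0,0,0.0]]]'
python3 - <<'E'
from h import *
s=arm.read_state();im=optics.read_camera("wrist");cv2.imwrite("pics/w3.png",im);np.save("w3.npy",np.r_[s["eef_pos"],s["eef_rot"]])
plan([.558,.2587,.085],-.129)
E
```

```text
time_s: 4.67
eef_pos: [0.5518, 0.2125, 0.2328]
eef_rot: [-1.145, 1.304, -1.302]
wrist_force: [-2.3, 3.1, 3.9]
grip_width: 0.0119
grasp now [0.5518 0.2127 0.0858] tool z yaw -0.12834739203566375 axes
 [[-0.128  -0.0001  0.9918]
 [-0.9918  0.0011 -0.128 ]
 [-0.0011 -1.     -0.0003]] q [0.1675 0.6213 1.4166 0.0013 1.1035 0.2953] F [-4.2355  3.0246  5.329 ] w 0.01166549688401839 t 4.7167
tcp shift tool mm [-46.5621   0.8385   0.268 ] turn deg [ 0.0155  0.0374 -0.0638]
tcp shift tool mm [-46.5621   0.8385   0.268 ] turn deg [  -0.1002 -179.9626   -0.0243]
```

View pics/w3.png

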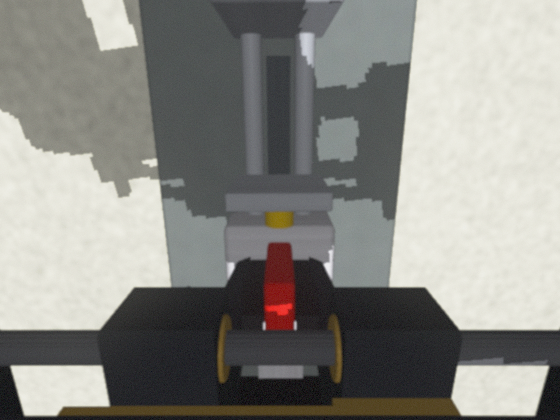

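```bash
python3 -m pendant '[[[0,0,0,0,0,0,0.05],[0,0,0,0,0,0,0.05],[0,0,0,0,0,0,0.05],[0,-0.02,0,0,0,0,0.05],[0,-0.035,0,0,0,0,0.05],[0,-0.04,0,0,0,0,0.06],[0,-0.04,0,0,0,0,0.064]]]'
python3 - <<'E'
from h import *
p=np.load("w3.npy");s=dict(eef_pos=p[:3],eef_rot=p[3:]);W=cam("wrist",s)
o=np.array([.5566,.2483]);yaw=-.129
Rg=np.array([[np.cos(yaw),-np.sin(yaw)],[np.sin(yaw),np.cos(yaw)]])
G=lambda q:(np.array(q)[:,:2]-o)@Rg
print("tip face",G(onz(W,[(226,194),(333,194)],.079)))
print("rods z35",G(onz(W,[(253,100),(304,100)],.035)),"anvil foot",G(onz(W,[(279,37)],.035)))
plan([.541,-.309,.225],-1.59)
E
```

```text
time_s: 5.3
eef_pos: [0.552, 0.2121, 0.3685]
eef_rot: [-1.147, 1.304, -1.303]
wrist_force: [0.5, 0.4, -0.3]
grip_width: 0.0559
tip face [[-0.021   0.0077]
 [ 0.0219  0.0077]]
rods z35 [[-0.0126  0.0444]
 [ 0.0125  0.0444]] anvil foot [[0.0002 0.0723]]
grasp now [0.5518 0.212  0.2215] tool z yaw -0.12865786426924905 axes
 [[-0.1283 -0.0012  0.9917]
 [-0.9917 -0.0005 -0.1283]
 [ 0.0006 -1.     -0.0011]] q [ 0.1668  0.48    1.2398 -0.0003  1.4231  0.2955] F [ 0.5278  0.3813 -0.2559] w 0.05588287314021992 t 5.3
tcp shift tool mm [518.1902  -3.2417  55.9506] turn deg [ 0.026  83.7287  0.0748]
tcp shift tool mm [518.1902  -3.2417  55.9506] turn deg [  0.0771 -96.2712  -0.0268]
```

```bash
python3 -m pendant '[[[0.04,0,0.0043,0,0,0,0.064],[0.04,0,0.0043,0,0,0,0.064],[0.04,0,0.0043,0,0,0,0.064],[0.04,0,0.0043,0,0,0,0.064],[0.04,0,0.0043,0,0,0,0.064],[0.04,0,0.0043,0,0,0,0.064],[0.04,0,0.0043,0,0,0,0.064],[0.04,0,0.0043,0,0,0,0.064],[0.04,0,0.0043,0,0,0,0.064],[0.04,0,0.0043,0,0,0,0.064],[0.04,0,0.0043,0,0,0,0.064],[0.04,0,0.0043,0,0,0,0.064],[0.038,0,0.0043,0,0,0,0.064]]]'
python3 -m pendant '[[[0,0,0,0,7,0,0.064],[0,0,0,0,7,0,0.064],[0,0,0,0,7,0,0.064],[0,0,0,0,7,0,0.064],[0,0,0,0,7,0,0.064],[0,0,0,0,7,0,0.064],[0,0,0,0,7,0,0.064],[0,0,0,0,7,0,0.064],[0,0,0,0,7,0,0.064],[0,0,0,0,7,0,0.064],[0,0,0,0,7,0,0.064],[0,0,0,0,6.5,0,0.064],[0,0,0,0,0,0,0.064]]]'
python3 - <<'E'
from h import *
s=arm.read_state();im=optics.read_camera("wrist");cv2.imwrite("pics/w4.png",im);np.save("w4.npy",np.r_[s["eef_pos"],s["eef_rot"]])
plan([.541,-.309,.225],-1.59,s)
E
```

```text
time_s: 6.38
eef_pos: [0.5407, -0.3111, 0.3671]
eef_rot: [-1.146, 1.304, -1.304]
wrist_force: [0.1, 1.0, 0.4]
grip_width: 0.0645
time_s: 7.47
eef_pos: [0.5412, -0.3088, 0.3671]
eef_rot: [-0.021, -2.212, 2.212]
wrist_force: [-0.1, 0.2, -0.5]
grip_width: 0.064
grasp now [ 0.5411 -0.3089  0.2201] tool z yaw -1.5900513747994762 axes
 [[-0.9998 -0.0002 -0.0193]
 [ 0.0193 -0.0001 -0.9998]
 [ 0.0002 -1.      0.0001]] q [-0.7083  0.5363  1.1437 -0.0003  1.4616  0.8818] F [-0.0718  0.1933 -0.4918] w 0.06400982466622757 t 7.4667
tcp shift tool mm [ 0.1604 -4.9139  0.1702] turn deg [-0.0076 -0.0029  0.0134]
tcp shift tool mm [ 0.1604 -4.9139  0.1702] turn deg [ -0.021  179.9971  -0.012 ]
```

View pics/w4.png

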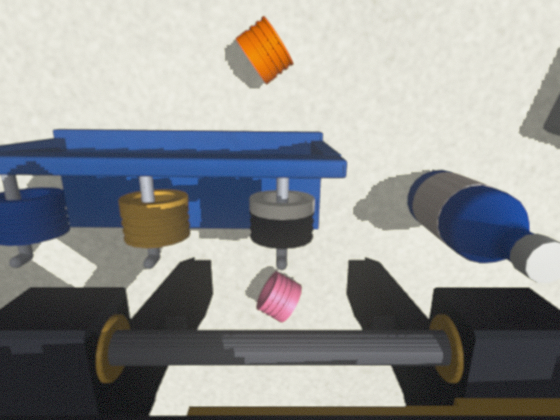

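```bash
python3 - <<'E'
from h import *
im=cv2.imread("pics/w4.png")
crop(im,220,120,360,290,4,"pics/w4c.png")
p=np.load("w4.npy");W=cam("wrist",dict(eef_pos=p[:3],eef_rot=p[3:]))
for x in(2,5,8):
  c=np.array([.548-x/1000,-.309,.114]); print(x,proj(W,c+[[.015,0,.023],[-.015,0,.023],[-.015,.023,0],[-.015,-.023,0],[.015,.023,0],[.015,-.023,0]]).round(1).tolist())
E
```

```text
2 [[278.6, 202.0], [279.5, 245.7], [247.9, 233.9], [311.2, 232.8], [245.9, 193.8], [311.6, 192.6]]
5 [[278.7, 206.5], [279.6, 249.9], [248.1, 237.8], [311.2, 236.6], [246.1, 198.0], [311.5, 196.8]]
8 [[278.8, 211.0], [279.7, 254.0], [248.2, 241.6], [311.1, 240.5], [246.3, 202.1], [311.5, 200.9]]
```

View pics/w4c.png

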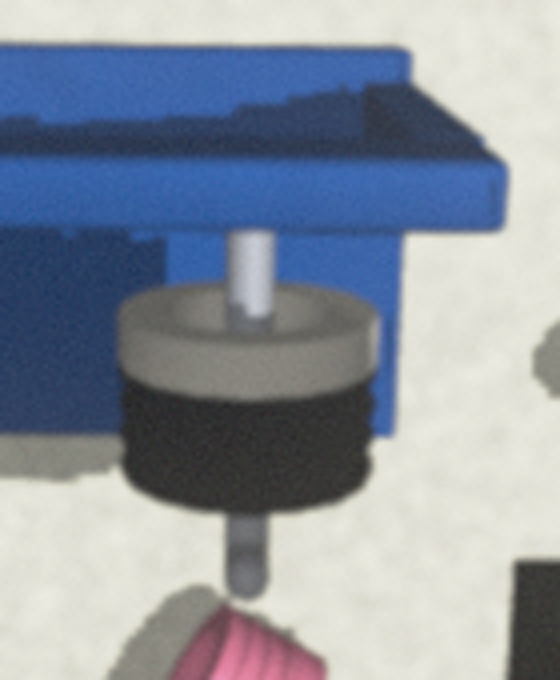

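```bash
python3 -m pendant '[[[-0.003,0.016,0.0016,0,0,0,0.064],[0,0.03,0,0,0,0,0.064],[0,0.03,0,0,0,0,0.064],[0,0.02,0,0,0,0,0.064],[0,0.01,0,0,0,0,0.064],[0,0,0,0,0,0,0.064],[0,0,0,0,0,0,0.054],[0,0,0,0,0,0,0.04],[0,0,0,0,0,0,0.04],[0,0,0,0,0,0,0.04],[0,0,0,0,0,0,0.04],[0,0,0,0,0,0,0.04]]]' 20
python3 - <<'E'
from h import *
s=arm.read_state();im=optics.read_camera("wrist");cv2.imwrite("pics/w5.png",im);cv2.imwrite("pics/s5.png",optics.read_camera("side"))
plan([.544,-.3105,.114],-1.597,s)
E
```

```text
time_s: 8.52
eef_pos: [0.5443, -0.3104, 0.2627]
eef_rot: [-0.019, -2.213, 2.217]
wrist_force: [-0.5, 0.7, 6.0]
grip_width: 0.0455
grasp now [ 0.5447 -0.3107  0.1157] tool z yaw -1.5855628938058663 axes
 [[-0.9999  0.0022 -0.0148]
 [ 0.0148 -0.0019 -0.9999]
 [-0.0022 -1.      0.0018]] q [-0.7069  0.6373  1.2766 -0.      1.2249  0.8787] F [-0.489   0.721   6.0126] w 0.0455442675766755 t 8.5167
tcp shift tool mm [0.3469 1.7041 0.0642] turn deg [-0.1049  0.6554 -0.1269]
tcp shift tool mm [0.3469 1.7041 0.0642] turn deg [  -0.1986 -179.3444    0.1643]
```

View pics/w5.png

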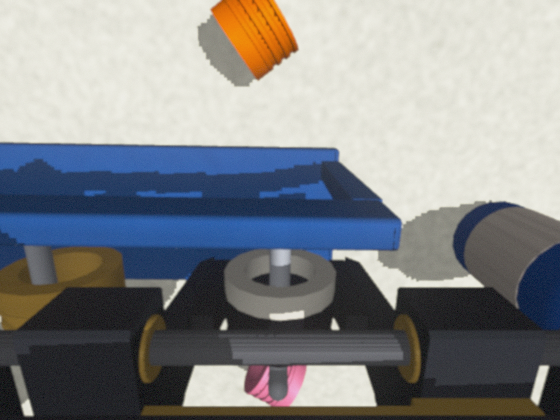

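```bash
python3 -m pendant '[[[0,-0.004,0,0,0,0,0.04],[0,-0.006,0,0,0,0,0.04],[0,-0.0075,0,0,0,0,0.04],[0,0,0,0,0,0,0.04],[0,0,0,0,0,0,0.04]]]'
python3 - <<'E'
from h import *
s=arm.read_state();im=optics.read_camera("wrist");i2=optics.read_camera("side")
a=cv2.resize(i2[230:350,230:340],None,fx=3.5,fy=3.5,interpolation=2);cv2.imwrite("pics/6.png",np.hstack([cv2.resize(im[200:420],None,fx=.714,fy=.714),cv2.resize(a[:,:],(385,157*2))[:157]]) if 0 else a);cv2.imwrite("pics/w6.png",im)
plan([.494,-.309,.131],-1.597,s)
E
```

```text
time_s: 9.03
eef_pos: [0.5442, -0.3103, 0.2793]
eef_rot: [-0.017, -2.214, 2.215]
wrist_force: [0.1, -0.0, -1.2]
grip_width: 0.0459
grasp now [ 0.5443 -0.3104  0.1323] tool z yaw -1.585732201918595 axes
 [[-0.9999  0.0008 -0.0149]
 [ 0.0149 -0.0006 -0.9999]
 [-0.0008 -1.      0.0006]] q [-0.7069  0.6194  1.2578  0.      1.2634  0.8788] F [ 0.051  -0.0348 -1.1853] w 0.045904390880683016 t 9.0333
tcp shift tool mm [50.1928  1.2853 -0.5206] turn deg [-0.0342  0.6456 -0.0451]
tcp shift tool mm [50.1928  1.2853 -0.5206] turn deg [  -0.0706 -179.3544    0.0536]
```

View pics/6.png

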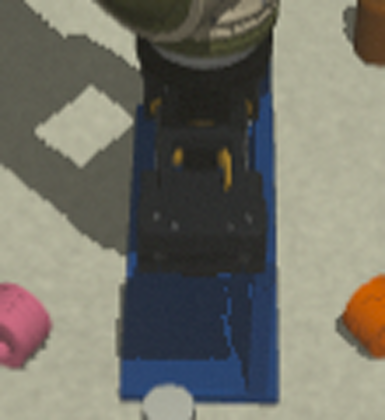

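View pics/w6.png

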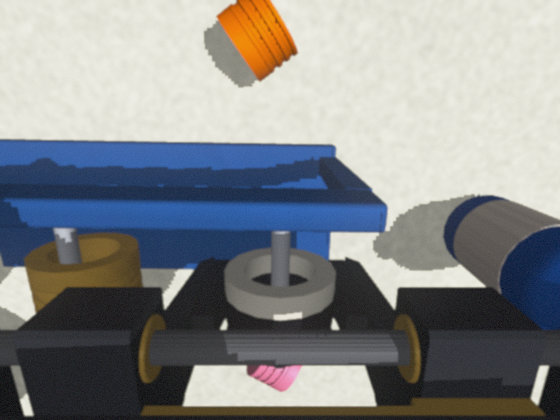

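```bash
python3 -m pendant '[[[0.008,0,-0.0001,0,0,0,0.04],[0.01,0,-0.0001,0,0,0,0.04],[0.01,0,-0.0001,0,0,0,0.04],[0.01,0,-0.0001,0,0,0,0.04],[0.01,0,-0.0001,0,0,0,0.04],[0.01,0,-0.0001,0,0,0,0.04],[0.01,0,-0.0001,0,0,0,0.04],[0,-0.02,0,0,0,0,0.04],[0,-0.03,0,0,0,0,0.04],[0,-0.03,0,0,0,0,0.04],[0,-0.02,0,0,0,0,0.04],[0,0,0,0,0,0,0.04]]]'
python3 - <<'E'
from h import *
s=arm.read_state();im=optics.read_camera("wrist");cv2.imwrite("pics/w7.png",im);cv2.imwrite("pics/s7.png",optics.read_camera("side"))
yaw=-.129;o=np.array([.5566,.2483]);g=o+.055*np.array([-np.sin(yaw),np.cos(yaw)]);print(g)
plan([*g,.18],yaw,s)
E
```

```text
time_s: 10.13
eef_pos: [0.4758, -0.3085, 0.3828]
eef_rot: [-0.022, -2.211, 2.222]
wrist_force: [0.3, 0.4, 0.4]
grip_width: 0.0454
[0.5637 0.3028]
grasp now [ 0.4766 -0.3093  0.2358] tool z yaw -1.5857985159825516 axes
 [[-0.9999  0.0052 -0.015 ]
 [ 0.015  -0.0052 -0.9999]
 [-0.0053 -1.      0.0052]] q [-0.784   0.4258  1.2892 -0.      1.4192  0.8018] F [0.2522 0.4092 0.4343] w 0.04540432165594737 t 10.1333
tcp shift tool mm [ -78.3729   53.0913 -612.9203] turn deg [ -0.4615 -83.4672  -0.0312]
tcp shift tool mm [ -78.3729   53.0913 -612.9203] turn deg [ 0.0322 96.5319 -0.4761]
```

View pics/s7.png

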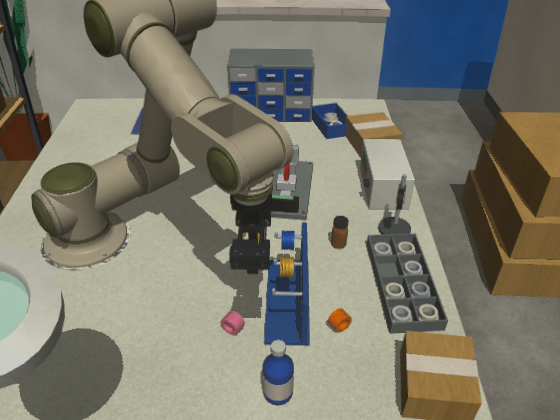

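View pics/w7.png

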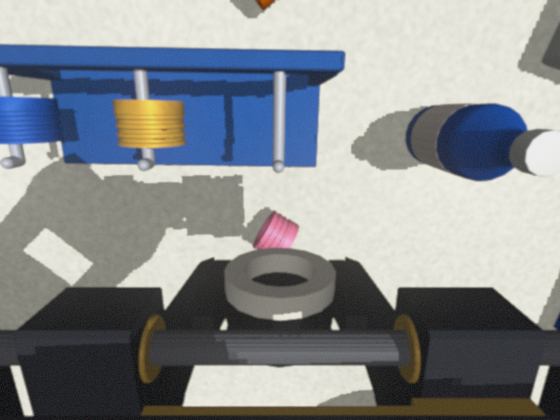

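```bash
python3 -m pendant '[[[-0.003,0,-0.02,0,0,0,0.04],[-0.005,0,-0.038,0,0,0,0.04],[-0.005,0,-0.038,0,0,0,0.04],[-0.005,0,-0.038,0,0,0,0.04],[-0.005,0,-0.038,0,0,0,0.04],[-0.005,0,-0.038,0,0,0,0.04],[-0.005,0,-0.038,0,0,0,0.04],[-0.005,0,-0.038,0,0,0,0.04],[-0.005,0,-0.038,0,0,0,0.04],[-0.005,0,-0.038,0,0,0,0.04],[-0.005,0,-0.038,0,0,0,0.04],[-0.005,0,-0.038,0,0,0,0.04],[-0.005,0,-0.038,0,0,0,0.04],[-0.005,0,-0.038,0,0,0,0.04],[-0.005,0,-0.038,0,0,0,0.04],[-0.005,0,-0.038,0,0,0,0.04],[0,0,-0.02,0,0,0,0.04]]]'
python3 -m pendant '[[[0,0,0,0,-7,0,0.04],[0,0,0,0,-7,0,0.04],[0,0,0,0,-7,0,0.04],[0,0,0,0,-7,0,0.04],[0,0,0,0,-7,0,0.04],[0,0,0,0,-7,0,0.04],[0,0,0,0,-7,0,0.04],[0,0,0,0,-7,0,0.04],[0,0,0,0,-7,0,0.04],[0,0,0,0,-7,0,0.04],[0,0,0,0,-7,0,0.04],[0,0,0,0,-6.5,0,0.04],[0,0,0,0,0,0,0.04],[0,0,0,0,0,0,0.04]]]'
python3 - <<'E'
from h import *
s=arm.read_state();im=optics.read_camera("wrist");cv2.imwrite("pics/w8.png",im);np.save("w8.npy",np.r_[s["eef_pos"],s["eef_rot"]])
plan([.5637,.3028,.18],-.129,s)
E
```

```text
time_s: 11.65
eef_pos: [0.5631, 0.3036, 0.3759]
eef_rot: [-0.01, -2.213, 2.214]
wrist_force: [0.3, -0.1, -1.1]
grip_width: 0.0456
time_s: 12.82
eef_pos: [0.5633, 0.3001, 0.3771]
eef_rot: [-1.147, 1.307, -1.305]
wrist_force: [0.5, 0.1, -0.8]
grip_width: 0.0458
grasp now [0.5629 0.2999 0.2301] tool z yaw -0.13196104581166823 axes
 [[-0.1316 -0.0028  0.9913]
 [-0.9913 -0.0009 -0.1316]
 [ 0.0013 -1.     -0.0026]] q [ 0.3043  0.5571  1.0767 -0.      1.5107  0.4363] F [ 0.4567  0.08   -0.8115] w 0.04579711272512039 t 12.8167
tcp shift tool mm [-2.8232 50.0471  0.1611] turn deg [ 0.1505 -0.1696  0.0728]
tcp shift tool mm [-2.8232 50.0471  0.1611] turn deg [ -0.1142 179.8302   0.2361]
```

View pics/w8.png

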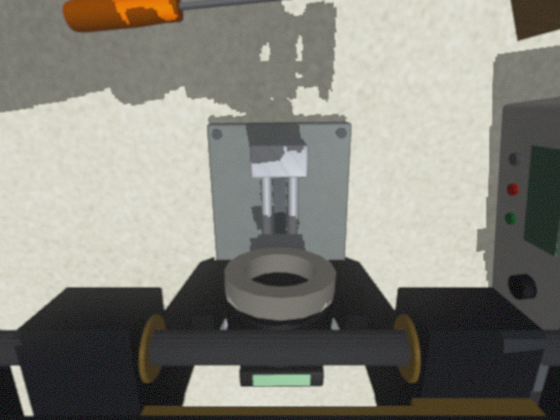

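```bash
python3 - <<'E'
from h import *
p=np.load("w8.npy");s=dict(eef_pos=p[:3],eef_rot=p[3:]);W=cam("wrist",s)
Rt=R.from_rotvec(s["eef_rot"]).as_matrix()
for px,z in(([(266,195),(293,195)],.035),([(251,176),(307,176)],.085),([(209,124),(350,124)],.02)):
    print(((onz(W,px,z)-s["eef_pos"])@Rt*1000).round(1))
E
python3 -m pendant '[[[-0.003,0.02,0,0,0,0,0.04],[0,0.035,0,0,0,0,0.04],[0,0.035,0,0,0,0,0.04],[0,0.03,0,0,0,0,0.04],[0,0.02,0,0,0,0,0.04],[0,0.01,0,0,0,0,0.04],[0,0.005,0,0,0,0,0.04],[0,0,0,0,0,0,0.04]]]'
python3 - <<'E'
from h import *
s=arm.read_state();cv2.imwrite("pics/w9.png",optics.read_camera("wrist"))
a=optics.read_camera("scene")
crop(a,290,190,410,310,5,"pics/c9.png")
plan([.5637,.3028,.057],-.129,s)
E
```

```text
[[  4.6 342.1 -12.4]
 [  4.6 342.   13.8]]
[[-23.8 292.1 -22.2]
 [-23.9 292.   22.8]]
[[-61.3 357.1 -66.6]
 [-61.3 356.8  67.8]]
time_s: 13.53
eef_pos: [0.5638, 0.3032, 0.2233]
eef_rot: [-1.146, 1.304, -1.304]
wrist_force: [0.9, 0.5, 0.3]
grip_width: 0.0454
grasp now [0.5636 0.3031 0.0763] tool z yaw -0.1296264276351408 axes
 [[-0.1293 -0.0008  0.9916]
 [-0.9916 -0.0003 -0.1293]
 [ 0.0004 -1.     -0.0008]] q [ 0.3088  0.7028  1.2717 -0.      1.1679  0.4384] F [0.8713 0.4679 0.3138] w 0.0453772521519397 t 13.5333
tcp shift tool mm [ 0.3513 19.293  -0.0022] turn deg [ 0.0443 -0.0359  0.0214]
tcp shift tool mm [ 0.3513 19.293  -0.0022] turn deg [ -0.0336 179.9641   0.0695]
```

View pics/c9.png

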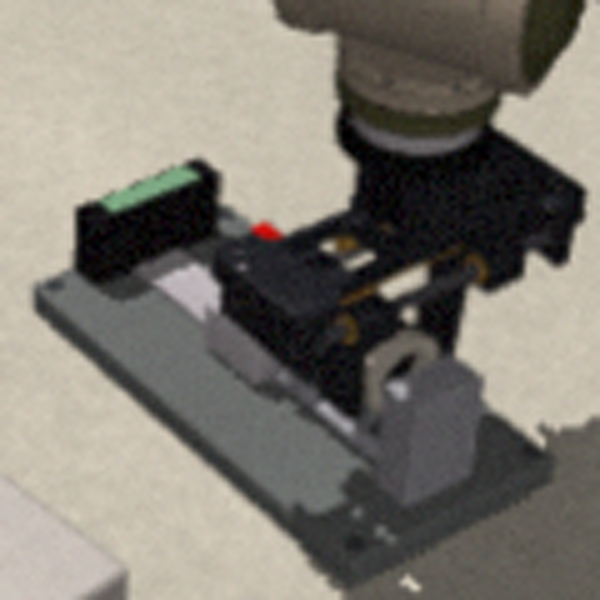

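View pics/w9.png

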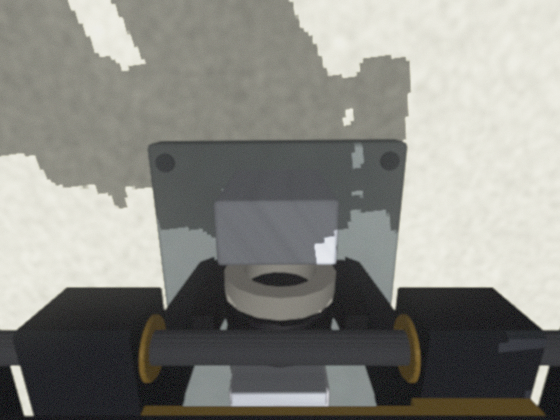

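```bash
python3 -m pendant '[[[0,0.008,0.0003,0,0,0,0.04],[0,0.006,0,0,0,0,0.04],[0,0.003,0,0,0,0,0.04],[0,0,0,0,0,0,0.04],[0,0,0,0,0,0,0.04]]]'
python3 -m pendant '[[[0,0.001,0,0,0,0,0.04],[0,0.001,0,0,0,0,0.04],[0,0,0,0,0,0,0.04],[0,0,0,0,0,0,0.04]]]'
```

```text
time_s: 14.05
eef_pos: [0.564, 0.3031, 0.2066]
eef_rot: [-1.146, 1.303, -1.303]
wrist_force: [-0.3, 0.0, -1.2]
grip_width: 0.0457
time_s: 14.38
eef_pos: [0.564, 0.3031, 0.2048]
eef_rot: [-1.146, 1.303, -1.303]
wrist_force: [0.1, -0.4, -1.4]
grip_width: 0.0457
```

Grasp z ≈ 0.0578, not yet in contact.

```bash
python3 -m pendant '[[[0,0.001,0,0,0,0,0.04],[0,0,0,0,0,0,0.04],[0,0,0,0,0,0,0.04]]]'
python3 -m pendant '[[[0,0.001,0,0,0,0,0.04],[0,0,0,0,0,0,0.04],[0,0,0,0,0,0,0.04]]]'
python3 - <<'E'
from h import *
cv2.imwrite("pics/c10.png",cv2.resize(optics.read_camera("scene")[230:300,340:400],None,fx=8,fy=8,interpolation=2))
E
```

```text
time_s: 14.63
eef_pos: [0.564, 0.3032, 0.2042]
eef_rot: [-1.145, 1.303, -1.303]
wrist_force: [-0.7, -0.8, 4.0]
grip_width: 0.0458
time_s: 14.88
eef_pos: [0.564, 0.3032, 0.2041]
eef_rot: [-1.145, 1.302, -1.303]
wrist_force: [-3.4, -2.4, 11.3]
grip_width: 0.0458
```

View pics/c10.png

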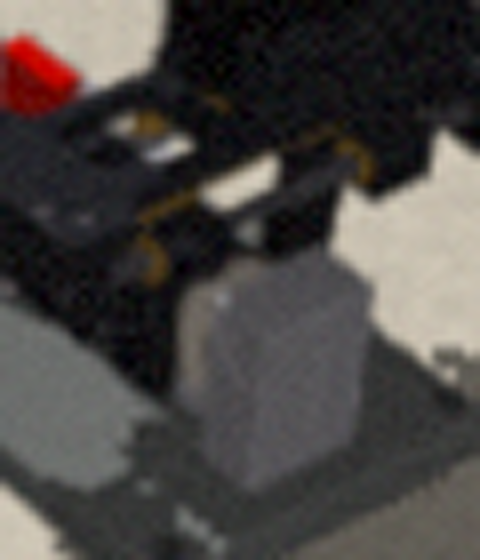

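```bash
python3 -m pendant '[[[0,-0.001,0,0,0,0,0.044],[0,0,0,0,0,0,0.05],[0,0,0,0,0,0,0.056],[0,0,0,0,0,0,0.062],[0,0,0,0,0,0,0.066],[0,0,0,0,0,0,0.066],[0,0,0,0,0,0,0.066],[0,-0.01,0,0,0,0,0.066],[0,-0.03,0,0,0,0,0.066],[0,-0.04,0,0,0,0,0.066],[0.02,-0.035,0,0,0,0,0.066],[0.025,0,0,0,0,0,0.05],[0.025,0,0,0,0,0,0.05],[0,0,0,0,0,0,0.05]]]'
python3 - <<'E'
from h import *
s=arm.read_state();im=optics.read_camera("wrist");cv2.imwrite("pics/w11.png",im);np.save("w11.npy",np.r_[s["eef_pos"],s["eef_rot"]])
plan([.5518,.2125,.085],-.129,s)
E
```

```text
time_s: 16.1
eef_pos: [0.5547, 0.2307, 0.3203]
eef_rot: [-1.144, 1.304, -1.306]
wrist_force: [0.7, -0.3, -0.0]
grip_width: 0.0503
grasp now [0.5549 0.2306 0.1733] tool z yaw -0.13110019793723302 axes
 [[-0.1307  0.0013  0.9914]
 [-0.9914 -0.0006 -0.1307]
 [ 0.0005 -1.      0.0014]] q [ 0.1974  0.5375  1.2848 -0.0009  1.3181  0.3288] F [ 0.6755 -0.3372 -0.039 ] w 0.05033426308992692 t 16.1
tcp shift tool mm [18.4155 88.3363 -0.6555] turn deg [-0.0796 -0.1204  0.0271]
tcp shift tool mm [18.4155 88.3363 -0.6555] turn deg [ -0.0425 179.8796  -0.125 ]
```

View pics/w11.png

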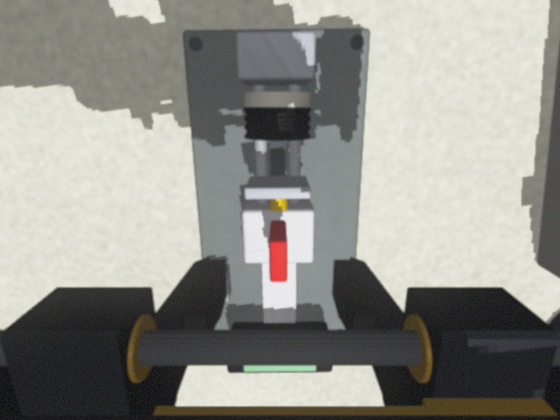

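```bash
python3 -m pendant '[[[0.0184,0.01,0,0,0,0,0.05],[0,0.03,0,0,0,0,0.05],[0,0.03,0,0,0,0,0.05],[0,0.018,0,0,0,0,0.05],[0,0,0,0,0,0,0.05],[0,0,0,0,0,0,0.03],[0,0,0,0,0,0,0.0],[0,0,0,0,0,0,0.0],[0,0,0,0,0,0,0.0],[0,0,0,0,0,0,0.0],[0,0,0,0,0,0,0.0],[0,0,0,0,0,0,0.0]]]' 30
python3 -m pendant '[[[-0.004,0,0,0,0,0,0.0],[-0.005,0,0,0,0,0,0.0],[-0.005,0,0,0,0,0,0.0],[-0.005,0,0,0,0,0,0.0],[-0.005,0,0,0,0,0,0.0],[-0.004,0,0,0,0,0,0.0],[0,0,0,0,0,0,0.0],[0,0,0,0,0,0,0.0]]]'
python3 - <<'E'
from h import *
s=arm.read_state();im=optics.read_camera("wrist");cv2.imwrite("pics/w12.png",im)
plan([.5518,.2125,.085],-.129,s)
E
```

```text
time_s: 17.15
eef_pos: [0.5523, 0.2156, 0.2314]
eef_rot: [-1.146, 1.304, -1.302]
wrist_force: [-4.8, 0.2, 5.4]
grip_width: 0.0116
time_s: 17.82
eef_pos: [0.5557, 0.2431, 0.2314]
eef_rot: [-1.148, 1.304, -1.303]
wrist_force: [-5.9, -2.8, 7.0]
grip_width: 0.0118
grasp now [0.5554 0.2429 0.0844] tool z yaw -0.12797886448499765 axes
 [[-0.1276 -0.0017  0.9918]
 [-0.9918 -0.001  -0.1276]
 [ 0.0012 -1.     -0.0015]] q [ 0.2175  0.6449  1.3706 -0.0007  1.1279  0.3458] F [-5.8908 -2.8343  6.9941] w 0.011754529817216877 t 17.8167
tcp shift tool mm [30.8416 -0.5988  0.0371] turn deg [0.0887 0.0586 0.0697]
tcp shift tool mm [30.8416 -0.5988  0.0371] turn deg [   0.1095 -179.9414   -0.1393]
```

View pics/w12.png

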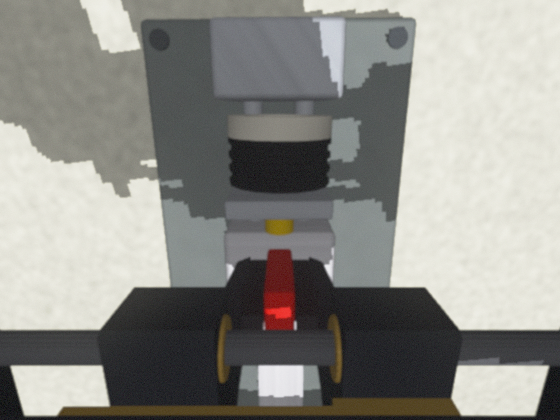

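```bash
python3 -m pendant '[[[-0.0015,0,0,0,0,0,0.0],[-0.0015,0,0,0,0,0,0.0],[-0.0015,0,0,0,0,0,0.0],[-0.0015,0,0,0,0,0,0.0],[-0.0015,0,0,0,0,0,0.0],[-0.0015,0,0,0,0,0,0.0],[-0.001,0,0,0,0,0,0.0],[0,0,0,0,0,0,0.0],[0,0,0,0,0,0,0.0]]]'
python3 - <<'E'
from h import *
s=arm.read_state();im=optics.read_camera("wrist");cv2.imwrite("pics/w13.png",im)
a=cv2.imread("pics/w12.png");f=lambda i:cv2.resize(i[80:270,210:350],None,fx=2.8,fy=2.8,interpolation=2)
cv2.imwrite("pics/w13c.png",np.hstack([f(a),f(im)]))
plan([.5518,.2125,.085],-.129,s)
E
```

```text
time_s: 18.62
eef_pos: [0.5569, 0.2525, 0.2314]
eef_rot: [-1.149, 1.304, -1.304]
wrist_force: [-7.2, -6.8, 8.0]
grip_width: 0.012
grasp now [0.5566 0.2522 0.0844] tool z yaw -0.12817438492800828 axes
 [[-0.1278 -0.0023  0.9918]
 [-0.9918 -0.0021 -0.1278]
 [ 0.0024 -1.     -0.002 ]] q [ 0.2325  0.6521  1.3549 -0.0017  1.1374  0.3614] F [-7.2371 -6.8175  7.9977] w 0.012024087307436083 t 18.6167
tcp shift tool mm [40.3347 -0.528   0.0148] turn deg [0.1157 0.0474 0.1381]
tcp shift tool mm [40.3347 -0.528   0.0148] turn deg [   0.2169 -179.9523   -0.1816]
```

View pics/w13c.png

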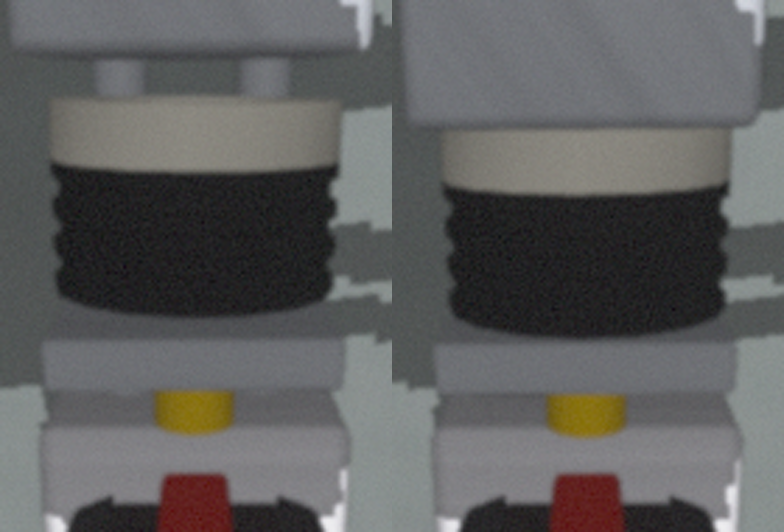

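```bash
python3 -m pendant '[[[-0.001,0,0,0,0,0,0.0],[-0.001,0,0,0,0,0,0.0],[-0.001,0,0,0,0,0,0.0],[0,0,0,0,0,0,0.0],[0,0,0,0,0,0,0.0]]]' 40
python3 - <<'E'
from h import *
s=arm.read_state();im=optics.read_camera("wrist");cv2.imwrite("pics/w14.png",im)
a=cv2.imread("pics/w12.png");f=lambda i:cv2.resize(i[80:270,210:350],None,fx=2.8,fy=2.8,interpolation=2)
cv2.imwrite("pics/w14c.png",np.hstack([f(a),f(im)]))
plan([.5518,.2125,.085],-.129,s)
for n in(2,3,12,13,14):
    i=cv2.imread(f"pics/w{n}.png").astype(int)[190:250,265:295];m=(i[...,2]>90)&(i[...,0]<60)&(i[...,1]>70);print(n,m.sum(),np.nonzero(m.sum(1)>10)[0][[0,-1]]+190)
E
```

```text
time_s: 19.08
eef_pos: [0.5573, 0.2552, 0.2313]
eef_rot: [-1.15, 1.304, -1.304]
wrist_force: [-7.1, -7.1, 8.1]
grip_width: 0.0118
grasp now [0.5569 0.2548 0.0843] tool z yaw -0.12823052192663004 axes
 [[-0.1279 -0.0027  0.9918]
 [-0.9918 -0.0028 -0.1279]
 [ 0.0031 -1.     -0.0023]] q [ 0.2369  0.6543  1.3502 -0.0023  1.1404  0.3661] F [-7.0503 -7.1122  8.0945] w 0.011826098523036243 t 19.0833
tcp shift tool mm [43.0926 -0.5315  0.0053] turn deg [0.1341 0.0443 0.1783]
tcp shift tool mm [43.0926 -0.5315  0.0053] turn deg [   0.28   -179.9554   -0.2105]
2 413 [212 227]
3 417 [212 227]
12 378 [220 233]
13 368 [221 234]
14 325 [227 239]
```

View pics/w14c.png

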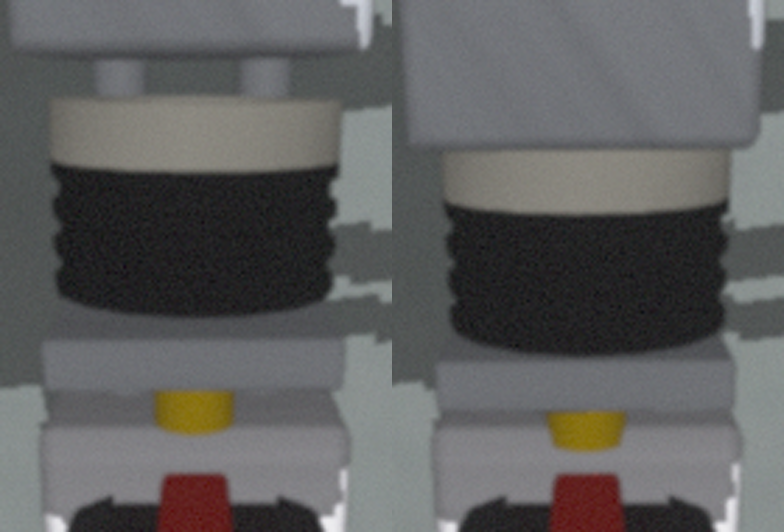

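```bash
python3 -m pendant '[[[-0.001,0,0,0,0,0,0.0],[-0.001,0,0,0,0,0,0.0],[0,0,0,0,0,0,0.0],[0,0,0,0,0,0,0.0]]]'
python3 - <<'E'
from h import *
s=arm.read_state();im=optics.read_camera("wrist");cv2.imwrite("pics/w15.png",im)
a=cv2.imread("pics/w12.png");f=lambda i:cv2.resize(i[80:270,210:350],None,fx=2.8,fy=2.8,interpolation=2)
cv2.imwrite("pics/w15c.png",np.hstack([f(a),f(im)]))
W=cam("wrist",s);o=np.array([.5566,.2483]);yaw=-.129;Rg=np.array([[np.cos(yaw),-np.sin(yaw)],[np.sin(yaw),np.cos(yaw)]])
i=im.astype(int)[190:250,265:295];m=(i[...,2]>90)&(i[...,0]<60)&(i[...,1]>70);print(m.sum(),np.nonzero(m.sum(1)>10)[0][[0,-1]]+190)
plan([.5518,.2125,.085],-.129,s)
E
```

```text
time_s: 19.47
eef_pos: [0.5576, 0.257, 0.2314]
eef_rot: [-1.15, 1.303, -1.304]
wrist_force: [-7.8, -9.0, 8.4]
grip_width: 0.0116
293 [231 243]
grasp now [0.5571 0.2566 0.0844] tool z yaw -0.12827691999611762 axes
 [[-0.1279 -0.0029  0.9918]
 [-0.9918 -0.0033 -0.1279]
 [ 0.0036 -1.     -0.0024]] q [ 0.2398  0.6557  1.347  -0.0027  1.1425  0.3692] F [-7.8475 -8.9542  8.373 ] w 0.011584800252458918 t 19.4667
tcp shift tool mm [44.9139 -0.4658 -0.0113] turn deg [0.1387 0.0417 0.2069]
tcp shift tool mm [44.9139 -0.4658 -0.0113] turn deg [   0.3249 -179.9579   -0.2178]
```

View pics/w15c.png

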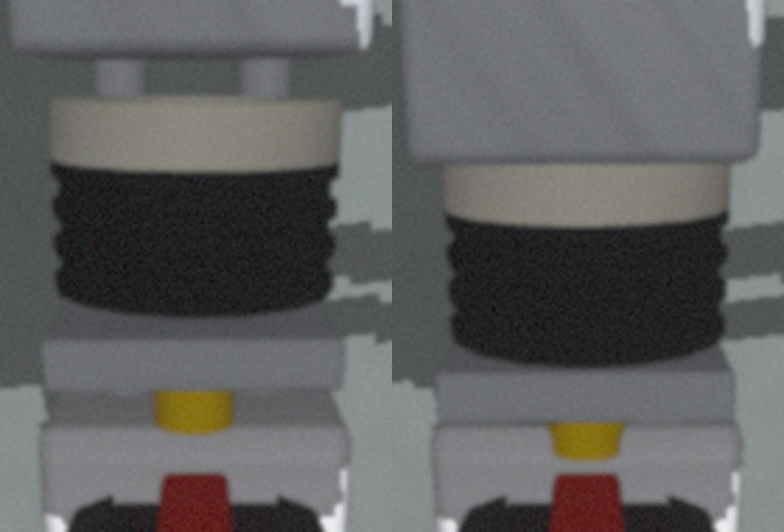

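```bash
python3 -m pendant '[[[0,0,0,0,0,0,0.02],[0,0,0,0,0,0,0.035],[0,0,0,0,0,0,0.05],[0,0,0,0,0,0,0.05],[0,0,0,0,0,0,0.05],[0,-0.01,0,0,0,0,0.05],[0,-0.03,0,0,0,0,0.05],[0,-0.03,0,0,0,0,0.05],[0,-0.03,0,0,0,0,0.05],[0,0,0,0,0,0,0.05],[0,0,0,0,0,0,0.05]]]'
python3 - <<'E'
from h import *
s=arm.read_state();im=optics.read_camera("wrist");cv2.imwrite("pics/w16.png",im)
np.save("w16.npy",np.r_[s["eef_pos"],s["eef_rot"]])
crop(im,190,60,370,250,3,"pics/w16c.png");print(s["time_s"],s["eef_pos"])
cv2.imwrite("pics/s16.png",optics.read_camera("side"))
E
```

```text
time_s: 20.43
eef_pos: [0.5581, 0.2582, 0.333]
eef_rot: [-1.142, 1.301, -1.304]
wrist_force: [0.3, -0.4, -1.8]
grip_width: 0.05
20.4333 [0.5581 0.2582 0.333 ]
```

View pics/w16c.png

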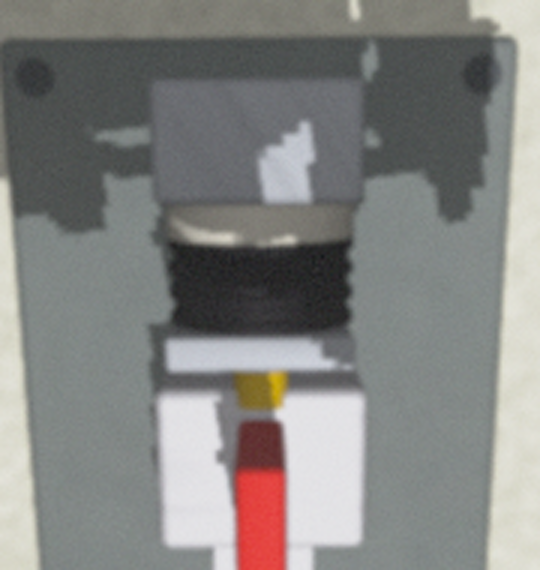

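View pics/s16.png

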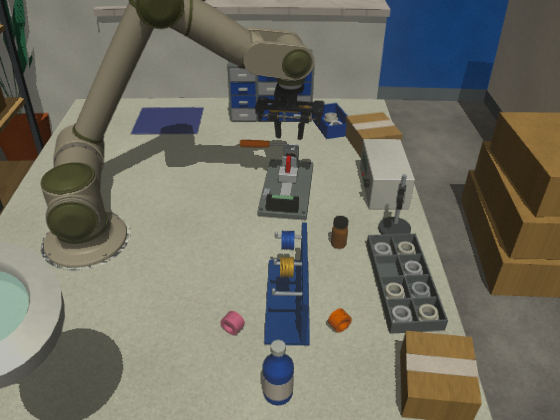

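```bash
python3 - <<'E'
from h import *
o=np.array([.5566,.2483]);yaw=-.129;Rg=np.array([[np.cos(yaw),-np.sin(yaw)],[np.sin(yaw),np.cos(yaw)]])
G=lambda q:((np.array(q)[:,:2]-o)@Rg*1000).round(1)[:,1]
for n,y0,x,rows in(("w1",40,287,dict(pr=290,cf=340,cr=490)),("w16",60,277,dict(an=203,pr=373,cf=389,cr=547))):
    p=np.load(n+".npy");W=cam("wrist",dict(eef_pos=p[:3],eef_rot=p[3:]))
    Z=dict(an=.085,pr=.079,cf=.054,cr=.054)
    print(n,{k:G(onz(W,[(x,y0+v/3)],Z[k]))[0] for k,v in rows.items()})
E
```

```text
w1 {'pr': np.float64(47.0), 'cf': np.float64(31.2), 'cr': np.float64(-12.5)}
w16 {'an': np.float64(74.5), 'pr': np.float64(35.8), 'cf': np.float64(26.1), 'cr': np.float64(-17.8)}
```

```bash
python3 -c "
from bench import arm
print(arm.hand_in())"
```

```text
the job is handed in; nothing more can be done
None
```

The white-and-black collar is squeezed between the gauge's jaws with the sprung tip pushed in about half way. The arm is clear of everything, and I handed the job in at about 20.5 s. No verdict was reported.

- **Opening:** I gripped the red tab and slid the jaw open about 47 mm before touching the collar.
- **Collar:** I lifted it off its peg, drew it out past the upturned end, and lowered it onto the two rods. It pressed on them with about 11 N before I let go, and it was not dropped.
- **Closing:** I slid the jaw until the collar sat against the fixed jaw and the tip was partly in, then let go of the tab.

**Last checks:**
- The final wrist picture shows the collar square on the rods, against the fixed jaw and the tip plate, with part of the yellow band still showing.
- In the last side picture the brass and blue collars, jar, screwdriver, bottle and the pink and orange look-alikes appear where they started. I did not check the setting block separately.

**Where the checks disagreed:** estimates of how far the tip is in spread around the 5 mm target. The picture change during pushing gave about 4.5 mm, the arm's travel about 5 mm, and the picture after release about 6.1 mm. Each is good to about 1 mm. All are well short of fully in at 10 mm.

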